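# Offer the hand mirror over the step's edge

### The job

Slide the wooden hand mirror towards the customer, over the front edge of the display step, until about 5 cm of its handle sticks out past the edge and the handle points straight out (square to the edge), so that the customer can take it by the handle. Push it gently along the step by the wooden rim of its head with the fingertips: do not pick it up or let it tip, keep the robot's fingers off the glass and off the handle, and leave the tin, the jar and the brush beside it where they stand.

Things in the scene. Friction and masses are not known exactly. Their poses are not given: they have to be found in the camera images.
- step: display step of pale pine boards, fixed on the counter: top 320 mm deep (its x) by 500 mm wide (its y), 18 mm thick, top face flat and level 80 mm above the counter, no rim. Origin: centre of its underside on the counter. Its x axis points away from the robot to the customers' side, its y to the left; it stands turned by up to 0.2 rad
- step_edge (a point): middle of the front (customers' side) upper edge of the step, 160 mm along the step's x from its centre, 80 mm above the counter; axes as the step's: x points straight out over the edge, y runs along the edge, z up
- mirror: flat wooden hand mirror lying loose on the step, glass up, 0.12 to 0.19 kg. Brown wooden head 100 mm long (its x) by 110 mm wide (its y), 10 mm thick, with square straight sides; the flat handle leaves the middle of the head's front side along +x. Origin: centre of the head's underside (on the step's top); z up. It slides on its flat underside with ordinary friction and stops when no longer pushed
- mirror_tip (a point): end of the handle: 130 mm along the mirror's x from the head's centre, at half thickness (5 mm above the underside); axes as the mirror's
- mirror_back (a point): middle of the head's straight back side (opposite the handle, towards the robot): 50 mm along the mirror's -x from the head's centre, at half thickness; this side face is 110 mm long along the mirror's y and 10 mm high; axes as the mirror's
- mirror_glass: the glass pane set in the head: 74 mm (x) by 84 mm (y), centred on it, its top 1 mm proud of the wood, 11 mm above the step; a bare wooden rim 13 mm wide surrounds it. Not to be touched. Origin: centre of the pane's underside, 8 mm above the mirror's underside
- mirror_handle: the mirror's wooden handle, one piece with the head: 80 mm long, 24 mm wide, 10 mm thick, round end. Not to be touched. Origin: where it meets the head, middle of its underside; x along the handle to its end
- tin: round aluminium tin with a lid, 68 mm across, 48 mm high, standing on the step; origin: centre of its underside
- jar: brown glass jar with a black lid, 58 mm across, 68 mm high, standing on the step; origin: centre of its underside
- brush: round wooden palm brush standing on its bristles on the step, 62 mm across, 78 mm high with its knob; origin: centre of its underside
Not all that is in view belongs to the job. Of the things like the mirror, leave any that is black; of the rest the smaller one is meant.

How it is judged (in metres and radians):
At the end, for the whole second after the job is handed in: The end of the mirror's handle is 40 to 60 mm beyond the step's front edge, the handle within 0.14 rad (8 degrees) of square to the edge, the mirror lying flat and still on the step's top (within 3 mm and 0.04 rad), the tin, the jar and the brush within 15 mm of where they stood (x of mirror_tip in the frame of step_edge between 0.04 and 0.06 m and angle between the x axis of mirror and the x axis of step_edge, either way round below 0.14 rad and z of mirror in the frame of step_edge between -0.003 and 0.003 m and angle between mirror's own z axis and vertical below 0.04 rad and linear speed of mirror below 0.01 m/s and distance of each of tin, jar, brush from where it was at the start of the episode below 0.015 m); the robot touches nothing.
It fails at once if the mirror is lifted more than 8 mm off the step or tipped by more than 0.12 rad (z of mirror in the frame of step_edge above 0.008 m or angle between mirror's own z axis and vertical above 0.12 rad).
It fails at once if the mirror is shot along faster than 0.35 m/s instead of pushed gently (linear speed of mirror above 0.35 m/s).
It fails at once if the robot's fingers touch the mirror's glass (contact force between the fingers and mirror_glass above 0.3 N).
It fails at once if the robot's fingers touch the mirror's handle (contact force between the fingers and mirror_handle above 0.3 N).
It fails at once if the tin, the jar or the brush is moved more than 15 mm or tipped (distance of any of tin, jar, brush from where it was at the start of the episode above 0.015 m or angle between any of tin, jar, brush's own z axis and vertical above 0.2 rad).
It also fails if it takes over 38 s, if anything falls off the work surface, if the arm or the gripper's body presses on something with over 40 N, if the wrist force passes 120 N, or if a joint passes its speed limit or range.

### The arm

A 6-joint arm with a two-finger parallel gripper is mounted at the origin on the work surface. World frame = base frame: x ahead of the robot, y to its left, z up, the work surface at z = 0. Lengths are in mm, angles in rad, forces in N, time in s.
With the tool pointing down it reaches from about 325 to 775 mm from the base axis. Payload 5.5 kg.
Tool frame: the origin (TCP) lies midway between the tips of the shut fingers; the grasp point (between the pads) lies 19 mm behind it; z points along the fingers, y is the direction in which the jaws open and shut (so a half turn about z gives the same grasp; the last joint's range is limited). The gripper opens to 88 mm and grips with 3 to 60 N. Pads are 20 mm wide; open, the fingers measure 115 mm over their backs; the gripper's body (75 mm by 178 mm) begins 61 mm behind the grasp point.
Start: joints at [-1.25, 0.091, 1.231, -0, 1.82, -0.057], TCP at [221.326, -557.701, 190.731] pointing down, gripper open.
Joint ranges: [-2.87, 2.87], [-0.86, 2.18], [0.17, 2.46], [-1.51, 4.65], [0.06, 2.69], [-2.65, 2.65]. Speed limits (rad/s): [2.57, 2.57, 3.01, 3.14, 3.14, 3.14].

### API

Orientations are given as [roll, pitch, yaw] about the fixed x, y, z axes, in that order (R = Rz(yaw) Ry(pitch) Rx(roll)).
In Python, from workcell import get_obs, snapshot, manip, spotter gives the robot as it stands. The module is installed in compiled form; this text tells all that it offers.
- The arm moves only by the tool jog_arm, never from a script. Its argument "motion" is a list that holds one entry, the list of rows, each a list of 5 numbers: the opening, from 0 (shut) to 1 (fully open), then the shift along the world's x, y, z in cm, then the turn about the world's z in rad. In form: [[[gripper, dx, dy, dz, spin], ...]]. A call has 1 to 8 rows; each row is the pose to reach, as a shift and turn from the pose commanded when the call began; what a row does not reach only later rows make up. A row lasts 1/8 s, in which the tool goes at most 62.5 mm and 10.7 degrees, less where a joint would pass 70% of its speed; a pose out of reach is approached as far as the arm can. A call with a gripper value outside its range is refused whole. The fingers move at their own pace and stop on an object; "squeeze" is the grip in N (left out, the last holds). Time passes only in rows, so rows that repeat a pose let the fingers close. It gives the time, the measured TCP pose, the force and the opening at its end, in the units of the state.
- get_obs(): the state, without advancing time (a new reading comes with each control period).
- snapshot(name): name is "scene" or "side" or "wrist"; returns a dict with "pixels" (400x640x3 uint8, blue, green, red), "z_map" (400x640 float32, mm along the optical axis (not along the pixel's ray), 0 where there is no reading), "K" (3x3 intrinsics, pixels), "extrinsics" (4x4, takes a point from camera to world coordinates); the wrist camera has in their place "T_tool_cam" (4x4, takes a point from camera to tool coordinates, whose origin is the TCP and whose axes are the flange's). Camera axes: x right, y down, z forward; pixel columns grow to the right and rows downward; lengths in mm; the calibration is good to about 2 mm. A picture is of the moment at which its call begins: read the wrist's pose just before it.
- manip.hand_in(): hands the job in, once; it reports no verdict.
Trained networks look in the newest picture that a camera, given by its name, has taken for a name from the list of things; names that differ only in an ending like _2 or _b are one class to them, and where a whole thing is asked for, a point or a joint stands for the part that bears it (a point fixed in the world has none). Each returns a list of dicts, best first, with "score" (0 to 1); they miss things now and then, are a little off and sometimes report something else, mostly with a low value. They report only what shows in the picture. A call takes as long as a camera call. They do not tell look-alikes from the thing itself.
- spotter.find_in(name, camera): "extent" ([left, top, right, bottom] in pixels, round what is visible of it).
- spotter.regions_of(name, camera): "region" (400x640 bool, what is visible of it) and "extent" ([left, top, right, bottom] in pixels, round what is visible of it).
The state is a dict: "time": time; "joint_pos": joint angles; "qd": joint speeds; "tau": joint torques, N m; "tool_pos": TCP position; "tool_rot": TCP orientation; "contact_force": force on the tool from outside, world axes, zero at the start; "ft_torque": the same for the moment, N m; "finger_gap": opening from 0.0 (shut) to 1.0 (fully open).
Only numpy, scipy, OpenCV 4.12 (cv2) and the standard library are available. Lean on these libraries where they do the work, as an engineer would, in place of code of your own. Each camera call takes 0.05 s, during which the arm holds its last target. There are 200 camera calls.

## Working session

There is one attempt and no reset: what is moved stays moved. The work goes in short steps, Python scripts to look and compute and a tool call to move; the robot and the scene stay as the last step left them, time stands still between calls to the robot, and variables do not carry over. Pictures are saved under pics/ and viewed, about 8 in all and at most 12, crops included, and the job is handed in when it is done.

Besides the shell and the picture viewer there is one more tool, called after "Call:" as a command line: name --argument value ..., lists and objects as JSON in quotes. jog_arm: Moves the arm, as the interface text tells. Its arguments: {"type":"object","properties":{"motion":{"type":"array"},"squeeze":{"type":"number"}},"required":["motion"]}

```bash
mkdir -p pics; cat > h.py <<'E'
import numpy as np, cv2
from workcell import get_obs, snapshot, manip, spotter
def world(s,mask=None):
    K=s["K"];Z=s["z_map"];v,u=np.indices(Z.shape)
    P=np.stack([(u-K[0,2])/K[0,0]*Z,(v-K[1,2])/K[1,1]*Z,Z,np.ones_like(Z)],-1)
    return (P@np.array(s["extrinsics"]).T)[...,:3]
E
python3 - <<'E'
from h import *
a=snapshot("scene");b=snapshot("side")
cv2.imwrite("pics/a.png",a["pixels"]);cv2.imwrite("pics/b.png",b["pixels"])
for c,s in(("scene",a),("side",b)):
    W=world(s)
    for n in["mirror","tin","jar","brush","step"]:
        for d in spotter.regions_of(n,c)[:3]:
            p=W[d["region"]&(s["z_map"]>0)]
            print(c,n,round(d["score"],2),np.round(d["extent"]),np.round(np.median(p,0)) if len(p) else None)
E
```

```text
scene mirror 0.91 [298. 152. 364. 207.] [530.   5.  92.]
scene mirror 0.83 [135. 210. 215. 306.] [ 443. -411.   16.]
scene mirror 0.6 [216. 301. 277. 383.] [ 691. -382.   12.]
scene tin 0.29 [299. 155. 368. 207.] [530.   4.  92.]
scene jar 0.66 [399. 123. 422. 151.] [589. 231. 132.]
scene jar 0.16 [298. 153. 365. 207.] [529.   5.  92.]
scene brush 0.85 [255. 184. 284. 213.] [ 501. -162.  121.]
scene step 0.66 [225.  88. 443. 278.] [528.  35.  82.]
scene step 0.41 [254. 183. 285. 214.] [ 501. -163.  120.]
side mirror 0.74 [265. 204. 350. 242.] [517.  13.  90.]
side mirror 0.58 [287. 151. 338. 176.] [ 669. -386.   10.]
side mirror 0.57 [362. 154. 459. 189.] [ 416. -397.   15.]
side tin 0.91 [285. 163. 314. 188.] [ 613. -113.  119.]
side jar 0.74 [204. 253. 244. 304.] [566. 257. 129.]
side brush 0.94 [340. 160. 365. 196.] [ 481. -143.  115.]
side step 0.57 [167. 171. 402. 378.] [465. 173.  80.]
```

```bash
sleep 1; ls pics
```

```text
a.png
b.png
```

View pics/a.png

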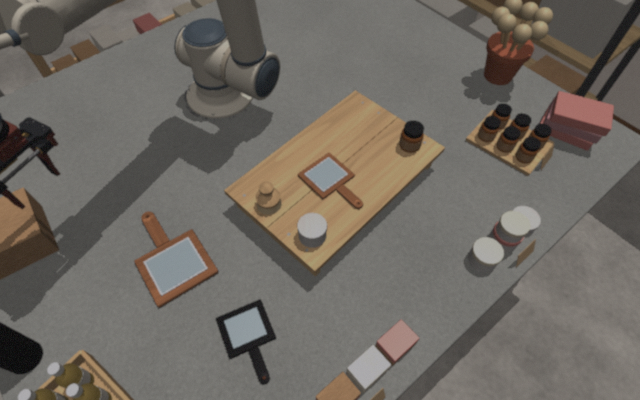

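View pics/b.png

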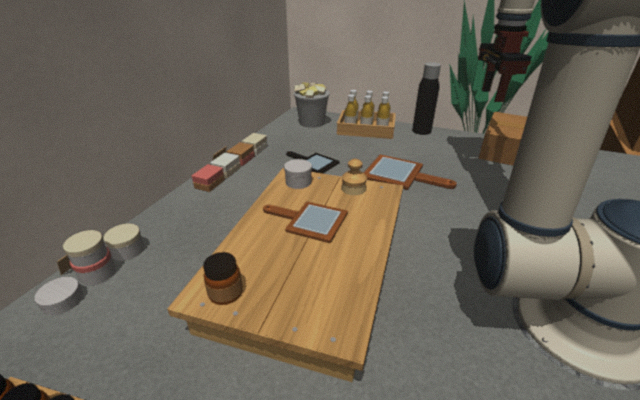

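The candidates in the scene picture are brown on the step at (330,178), larger brown on the counter at (175,262), and black at (245,330). The one on the step fits because it isn't black and is the smaller of the two brown ones. The tin is at (312,230), the brush at (267,197) and the jar at (412,137). Next I'll rectify a top-down crop to confirm this and measure.

```bash
cat >> h.py <<'E'
def topdown(s,E,z,x0,x1,y0,y1,k):
    # image up = +x world, left = +y ; k px/mm
    K=np.array(s["K"]);C=np.linalg.inv(E)
    xy=np.float32([[x0,y0],[x1,y0],[x1,y1],[x0,y1]])
    P=np.c_[xy,np.full(4,z),np.ones(4)]@C.T; p=P[:,:3]@K.T; p=np.float32(p[:,:2]/p[:,2:])
    q=np.float32([[(y1-y)*k,(x1-x)*k] for x,y in xy])
    return cv2.warpPerspective(s["pixels"],cv2.getPerspectiveTransform(p,q),(int((y1-y0)*k),int((x1-x0)*k)),flags=cv2.INTER_CUBIC)
E
python3 - <<'E'
from h import *
s=snapshot("scene");W=world(s);E=np.array(s["extrinsics"])
m=(s["z_map"]>0)&(W[...,2]>72)&(W[...,2]<170)&(W[...,0]>300)&(W[...,0]<800)&(abs(W[...,1])<330)
n,l,st,c=cv2.connectedComponentsWithStats(m.astype(np.uint8));m=l==1+st[1:,4].argmax()
t=m&(abs(W[...,2]-80)<6)
print("ztop",np.median(W[t][:,2]))
p=W[t][:,:2].astype(np.float32)
r=cv2.minAreaRect(cv2.convexHull(p));print("step",r)
d=[d for d in spotter.regions_of("mirror","scene")][0]
print(d["extent"]);q=W[d["region"]&(W[...,2]>84)&(W[...,2]<97)]
print("mirror pca",q.mean(0),np.linalg.svd(q[:,:2]-q[:,:2].mean(0),full_matrices=False)[2][0])
cv2.imwrite("pics/c.png",topdown(s,E,85,330,730,-260,300,1.4))
# object centres by depth
for z0,z1 in((108,200),):
    o=(m&(W[...,2]>z0)).astype(np.uint8);n,l,st,c=cv2.connectedComponentsWithStats(o)
    for i in range(1,n):
        if st[i,4]>15:
            P=W[l==i];print("obj",c[i].round(),P.min(0).round(),P.max(0).round())
E
```

```text
ztop 81.76680372288615
step ((513.4220581054688, 48.81510925292969), (322.3922424316406, 504.8780517578125), 5.943524360656738)
[298.7, 153.4, 363.3, 207.1]
mirror pca [531.57303268   4.84699319  92.18469713] [0.99920943 0.03975567]
obj [413. 133.] [555. 215. 108.] [611. 272. 154.]
obj [268. 195.] [ 462. -185.  108.] [ 520. -126.  162.]
obj [312. 227.] [ 591. -164.  108.] [659. -95. 135.]
```

View pics/c.png

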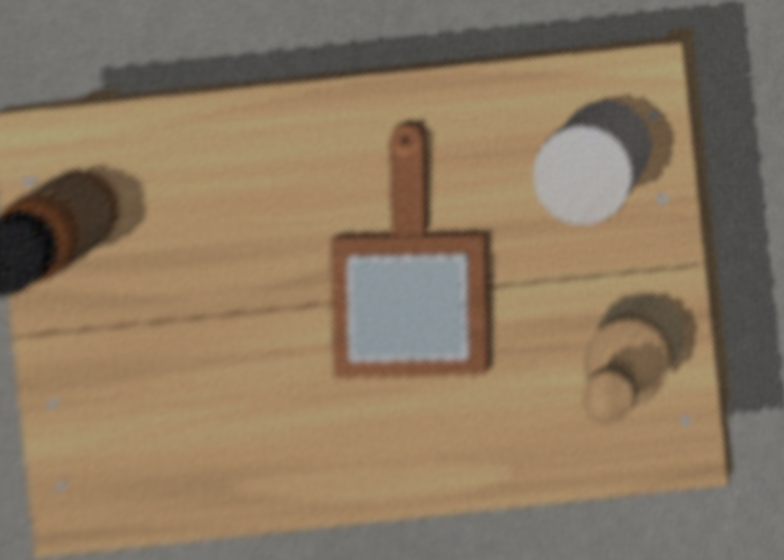

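The crop confirms a brown head about 111 mm wide at (411,305), with the handle tip at (407,122) and clear space behind it. The tip is about 35 mm inside the edge and the step yaw is about 0.104, so the mirror needs about an 85 mm push.

```bash
python3 -c "
from h import *
o=get_obs();print({k:np.round(o[k],3) for k in('time','tool_pos','tool_rot','finger_gap','contact_force','joint_pos')})
y=o['tool_rot'][2];t=o['tool_pos'];print('shift to (425,1,190) cm',(np.array([425,1,190])-t)/10)
for k in(-.5,.5,-1.5): print('spin',0.104+k*np.pi-y+np.pi/2)"
```

```text
{'time': np.float64(0.7), 'tool_pos': array([ 221.335, -557.714,  190.746]), 'tool_rot': array([ 3.142, -0.   ,  0.378]), 'finger_gap': np.float64(0.996), 'contact_force': array([ 0.548, -0.873,  0.509]), 'joint_pos': array([-1.25 ,  0.091,  1.231,  0.   ,  1.82 , -0.057])}
shift to (425,1,190) cm [20.36648738 55.8713924  -0.07463271]
spin -0.27377923623523026
spin 2.867813417354563
spin -3.415371889825023
```

Call:
jog_arm --motion '[[[0.7,1.5,4,0.5,-0.05],[0.7,3.2,9,1,-0.1],[0.7,5,14,1,-0.15],[0.7,6.8,19,1,-0.2],[0.7,8.6,24,1,-0.25],[0.7,10.4,29,1,-0.274],[0.7,12.2,34,1,-0.274],[0.7,14,39,1,-0.274]]]' --squeeze 10

```text
time: 1.7
tool_pos: [361.6, -166.1, 201.0]
tool_rot: [3.141, -0.001, 0.103]
contact_force: [0.9, -0.0, -0.2]
finger_gap: 0.697
```

Call:
jog_arm --motion '[[[0.7,1.8,5,0,0],[0.7,3.6,10,0,0],[0.7,5.2,14,0,0],[0.7,6,16,0,0],[0.7,6.37,16.85,0,0],[0.7,6.37,16.85,0,0],[0.7,6.37,16.85,0,0]]]'

```text
time: 2.58
tool_pos: [424.9, -0.0, 200.8]
tool_rot: [3.141, 0.0, 0.103]
contact_force: [-0.0, -0.6, 0.0]
finger_gap: 0.701
```

```bash
cat >> h.py <<'E'
from scipy.spatial.transform import Rotation as Ro
def wrist():
    o=get_obs();s=snapshot("wrist");T=np.eye(4);T[:3,:3]=Ro.from_euler("xyz",o["tool_rot"]).as_matrix();T[:3,3]=o["tool_pos"]
    s["extrinsics"]=T@np.array(s["T_tool_cam"]);return s
E
python3 - <<'E'
from h import *
s=wrist();cv2.imwrite("pics/d.png",topdown(s,s["extrinsics"],90,420,700,-100,110,2.8))
W=world(s)
for d in spotter.regions_of("mirror","wrist")[:1]:
    q=W[d["region"]&(s["z_map"]>0)];print(d["score"],d["extent"],np.median(q,0),q.min(0),q.max(0))
E
```

```text
0.88 [564.9, 122.5, 640.0, 281.2] [ 425.17918003 -365.8905525    14.99604045] [ 3.20271821e+02 -4.41753832e+02 -4.23147522e-01] [522.91512586 -75.21452485 314.91203511]
```

View pics/d.png

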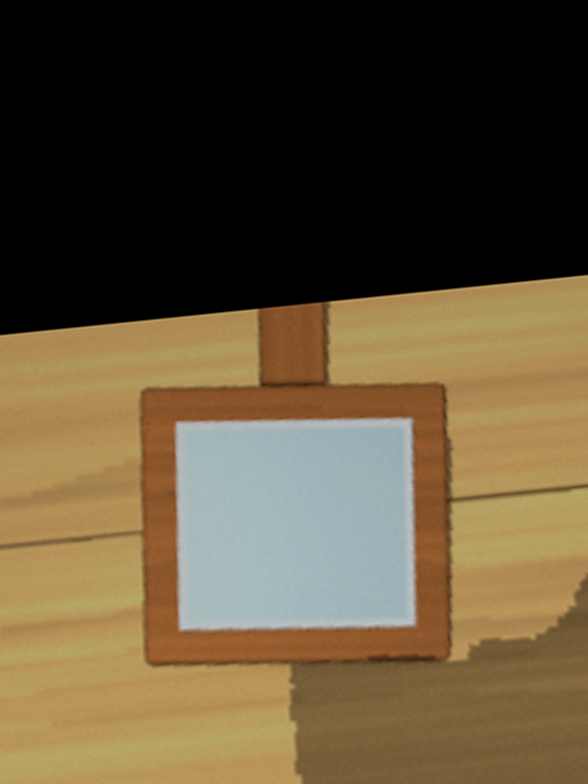

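The wrist view puts the back side at x≈464, y≈4, with mirror yaw about 0.013. That's about 0.09 off the step, which pushing with two fingers should square up. I'll descend behind it now.

Call:
jog_arm --motion '[[[0.7,0,0.1,-3,0],[0.7,0,0.1,-6,0],[0.7,0,0.1,-9,0],[0.7,0,0.1,-10.5,0],[0.7,0,0.1,-11.2,0],[0.7,0,0.1,-11.6,0],[0.7,0,0.1,-11.6,0]]]'

```text
time: 3.55
tool_pos: [425.4, 1.7, 85.4]
tool_rot: [3.141, -0.001, 0.104]
contact_force: [0.1, 0.5, 0.2]
finger_gap: 0.7
```

Call:
jog_arm --motion '[[[0.7,0.6,0.06,0,0],[0.7,1.2,0.12,0,0],[0.7,1.8,0.19,0,0],[0.7,2.2,0.23,0,0],[0.7,2.6,0.27,0,0],[0.7,3.0,0.31,0,0],[0.7,3.4,0.35,0,0],[0.7,3.8,0.4,0,0]]]'

```text
time: 4.55
tool_pos: [463.3, 5.8, 84.7]
tool_rot: [3.142, -0.0, 0.104]
contact_force: [-0.0, -0.3, 0.0]
finger_gap: 0.699
```

Call:
jog_arm --motion '[[[0.7,0.5,0.05,0,0],[0.7,1.0,0.1,0,0],[0.7,1.5,0.15,0,0],[0.7,2.0,0.2,0,0],[0.7,2.5,0.26,0,0],[0.7,3.0,0.31,0,0],[0.7,3.5,0.36,0,0],[0.7,3.5,0.36,0,0]]]'

```text
time: 5.55
tool_pos: [498.2, 9.4, 84.7]
tool_rot: [-3.142, 0.0, 0.104]
contact_force: [0.5, -0.4, 0.2]
finger_gap: 0.701
```

```bash
python3 - <<'E'
from h import *
s=snapshot("scene");E=np.array(s["extrinsics"])
cv2.imwrite("pics/e.png",topdown(s,E,90,440,720,-100,110,2.6))
b=snapshot("side");cv2.imwrite("pics/f.png",cv2.resize(b["pixels"][140:270,180:400],None,fx=3,fy=3,interpolation=cv2.INTER_CUBIC))
E
```

```text
(no output)
```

View pics/e.png

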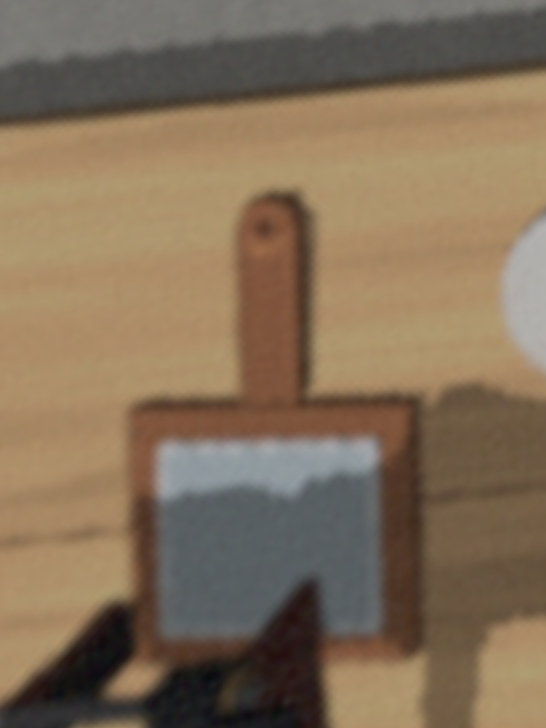

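View pics/f.png

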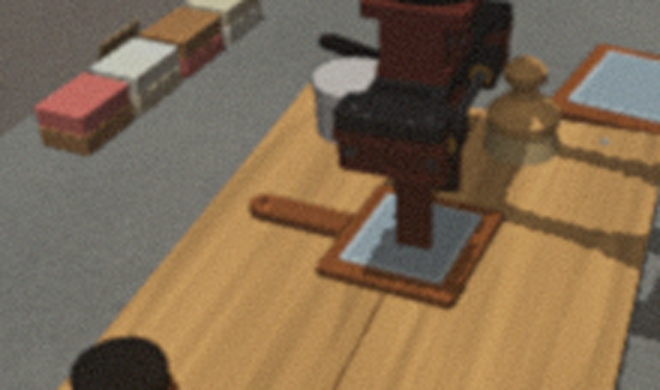

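The mirror barely moved: its tip is at x≈646, from 643. The side view shows the fingers above the head, so the open tips must sit higher than the TCP reading. I'll measure their height before moving.

```bash
python3 - <<'E'
from h import *
for c in("side","scene"):
    s=snapshot(c);W=world(s);B=s["pixels"].astype(int).sum(-1)
    m=(s["z_map"]>0)&(abs(W[...,0]-498)<40)&(abs(W[...,1]-9)<65)&(W[...,2]>95)&(W[...,2]<165)
    P=W[m];print(c,len(P))
    for z in range(94,150,4):
        q=P[(P[:,2]>=z)&(P[:,2]<z+4)]
        if len(q): print(z,len(q),q.min(0).round(),q.max(0).round())
    h=(abs(W[...,0]-500)<8)&(s["z_map"]>0)&(abs(W[...,1]-9)<65)&(W[...,2]<99);print("below99 z hist",np.histogram(W[h][:,2],bins=range(76,100,2)))
o=get_obs();print(o["contact_force"],o["finger_gap"],o["tool_pos"])
E
```

```text
side 297
114 6 [488. -24. 116.] [506.  47. 118.]
118 30 [482. -27. 118.] [505.  50. 122.]
122 30 [482. -27. 122.] [505.  51. 126.]
126 26 [482. -26. 126.] [504.  49. 130.]
130 27 [482. -26. 130.] [504.  50. 134.]
134 31 [483. -26. 134.] [504.  51. 138.]
138 24 [482. -25. 138.] [504.  52. 142.]
142 24 [481. -25. 142.] [503.  51. 146.]
146 21 [482.  39. 146.] [504.  51. 150.]
below99 z hist (array([  0,  29,  16,   7,   7,   5,  53, 146,  10,   0,   0]), array([76, 78, 80, 82, 84, 86, 88, 90, 92, 94, 96, 98]))
scene 239
94 69 [477. -44.  95.] [537.  51.  98.]
114 1 [485.  45. 116.] [485.  45. 116.]
118 10 [489. -26. 119.] [513.  51. 122.]
122 16 [489. -29. 123.] [513.  52. 126.]
126 16 [487. -28. 126.] [514.  53. 130.]
130 14 [487. -27. 130.] [515.  52. 134.]
134 20 [488. -28. 134.] [516.  53. 137.]
138 16 [486. -27. 138.] [515.  53. 142.]
142 14 [489. -28. 143.] [514.  52. 145.]
146 13 [489. -27. 146.] [515.  51. 150.]
below99 z hist (array([ 1,  4,  8, 13,  6,  5, 17, 62, 84, 36,  4]), array([76, 78, 80, 82, 84, 86, 88, 90, 92, 94, 96, 98]))
[-0.98795933  0.00605968  0.16311255] 0.6979772413015786 [497.92786439   9.421909    84.74227846]
```

The tips are really at z≈115 while the TCP reads 84.7, about 30 mm higher. They passed above the glass without contact, with the force near zero. I'll back off at this height, lower partway behind the mirror, and measure again.

Call:
jog_arm --motion '[[[0.7,-1.2,-0.12,0,0],[0.7,-3,-0.31,0,0],[0.7,-5,-0.5,0,0],[0.7,-7,-0.72,0,0],[0.7,-7.5,-0.75,0,0],[0.7,-7.5,-0.75,-1,0],[0.7,-7.5,-0.75,-2,0],[0.7,-7.5,-0.75,-2,0]]]'

```text
time: 6.75
tool_pos: [422.4, 2.0, 63.0]
tool_rot: [-3.141, 0.003, 0.104]
contact_force: [-0.2, 0.4, -0.0]
finger_gap: 0.7
```

```bash
cat >> h.py <<'E'
def tips():
    o=get_obs();t=o["tool_pos"];print("tcp",t.round(1),o["contact_force"].round(2),"gap",o["finger_gap"])
    for c in("side","scene"):
        s=snapshot(c);W=world(s);dark=s["pixels"].max(-1)<70
        m=(s["z_map"]>0)&(abs(W[...,0]-t[0])<24)&(abs(W[...,1]-t[1])<70)&(W[...,2]>84)&(W[...,2]<150)
        P=W[m]
        for z in range(84,116,4):
            q=P[(P[:,2]>=z)&(P[:,2]<z+4)]
            if len(q): print(c,z,len(q),q.min(0).round(),q.max(0).round())
E
python3 - <<'E'
from h import *
tips()
E
```

```text
tcp [422.4   2.   63. ] [-0.2   0.41 -0.02] gap 0.7000633837496874
side 92 3 [407.  35.  95.] [422.  40.  96.]
side 96 16 [407.  35.  96.] [428.  42. 100.]
side 100 20 [407.  37. 100.] [428.  42. 104.]
side 104 18 [407.  38. 104.] [429.  42. 108.]
side 108 19 [408.  38. 108.] [428.  42. 112.]
side 112 24 [406.  33. 112.] [428.  43. 116.]
scene 84 64 [404. -66.  84.] [446.  69.  88.]
scene 88 1 [401. -51.  89.] [401. -51.  89.]
scene 92 2 [417. -32.  96.] [424.  38.  96.]
scene 96 5 [411. -30.  98.] [439.  38. 100.]
scene 100 15 [415. -36. 100.] [438.  44. 103.]
scene 104 19 [412. -35. 104.] [440.  43. 108.]
scene 108 17 [411. -36. 108.] [440.  44. 112.]
scene 112 13 [416. -36. 112.] [439.  38. 116.]
```

Call:
jog_arm --motion '[[[0.7,0,0,-0.4,0],[0.7,0,0,-0.7,0],[0.7,0,0,-0.9,0],[0.7,0,0,-0.9,0]]]'

```text
time: 7.35
tool_pos: [422.9, 1.9, 55.6]
tool_rot: [-3.142, 0.0, 0.104]
contact_force: [-0.0, -0.3, -0.3]
finger_gap: 0.696
```

```bash
python3 - <<'E'
from h import *
tips()
b=snapshot("side");cv2.imwrite("pics/g.png",cv2.resize(b["pixels"][150:260,230:430],None,fx=4,fy=4,interpolation=cv2.INTER_CUBIC))
E
```

```text
tcp [422.9   1.9  55.6] [-0.02 -0.33 -0.26] gap 0.6957143951426364
side 84 1 [414.  39.  88.] [414.  39.  88.]
side 88 18 [408. -30.  88.] [429.  42.  92.]
side 92 18 [408.  39.  92.] [429.  43.  96.]
side 96 22 [407.  35.  96.] [430.  44. 100.]
side 100 20 [407.  36. 100.] [428.  42. 104.]
side 104 19 [407.  37. 104.] [428.  43. 108.]
side 108 15 [407.  38. 108.] [429.  43. 112.]
side 112 21 [407.  39. 112.] [428.  43. 116.]
scene 84 65 [401. -67.  84.] [447.  72.  88.]
scene 88 7 [418. -33.  89.] [439.  44.  92.]
scene 92 15 [412. -36.  92.] [439.  43.  96.]
scene 96 15 [413. -35.  96.] [441.  39. 100.]
scene 100 14 [414. -34. 100.] [441.  43. 104.]
scene 104 20 [413. -35. 104.] [440.  43. 108.]
scene 108 13 [412. -35. 108.] [440.  41. 112.]
scene 112 15 [413. -35. 112.] [440.  43. 116.]
```

View pics/g.png

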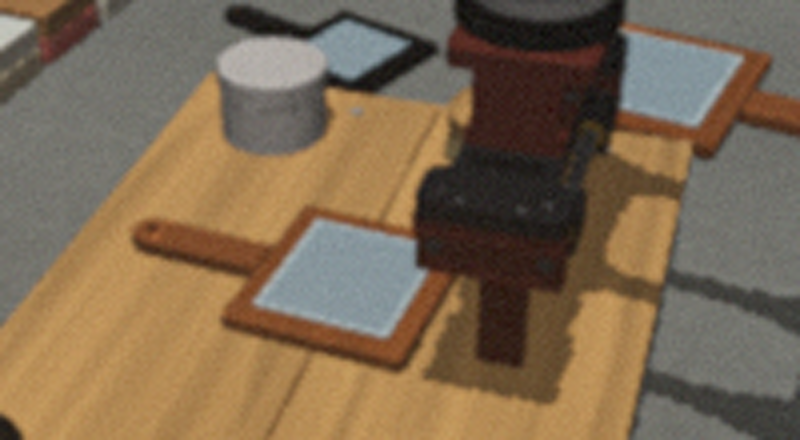

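Tips now clear the mirror at the back, at image (500,360), about 5 mm above the step. I'll lower 2 mm, push only enough to make contact, and check.

Call:
jog_arm --motion '[[[0.7,0,0,-0.2,0],[0.7,0.8,0.08,-0.2,0],[0.7,1.6,0.17,-0.2,0],[0.7,2.4,0.25,-0.2,0],[0.7,2.9,0.3,-0.2,0],[0.7,3.4,0.35,-0.2,0],[0.7,3.9,0.4,-0.2,0],[0.7,4.2,0.44,-0.2,0]]]'

```text
time: 8.5
tool_pos: [465.2, 6.3, 53.7]
tool_rot: [-3.142, 0.0, 0.104]
contact_force: [0.2, -0.1, 0.1]
finger_gap: 0.7
```

```bash
python3 - <<'E'
from h import *
o=get_obs();print(o["tool_pos"],o["contact_force"])
s=snapshot("scene");E=np.array(s["extrinsics"])
cv2.imwrite("pics/i.png",topdown(s,E,90,440,720,-100,110,2.6))
E
```

```text
[465.23901313   6.30634036  53.65652805] [ 0.22518588 -0.06867374  0.09307993]
```

View pics/i.png

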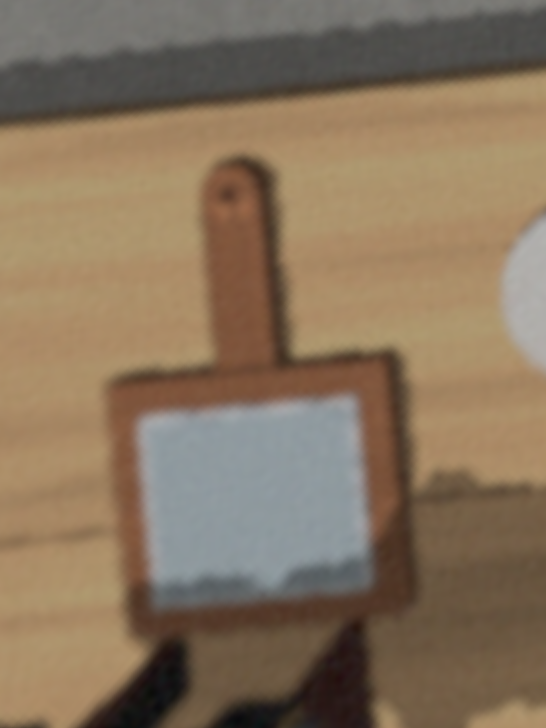

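The push works: the tip has advanced to pixel (236,157) and the mirror is squaring up, with the back side at slope about 0.1. Roughly 68 mm remain; I'll push 55 mm and re-measure.

Call:
jog_arm --motion '[[[0.7,0.4,0.04,0,0],[0.7,0.9,0.09,0,0],[0.7,1.4,0.15,0,0],[0.7,1.9,0.2,0,0],[0.7,2.4,0.25,0,0],[0.7,2.9,0.3,0,0],[0.7,3.3,0.34,0,0],[0.7,3.5,0.36,0,0]]]'

```text
time: 9.55
tool_pos: [500.2, 9.9, 53.7]
tool_rot: [-3.142, 0.0, 0.104]
contact_force: [-1.0, 0.7, -0.3]
finger_gap: 0.7
```

Call:
jog_arm --motion '[[[0.7,0.4,0.04,0,0],[0.7,0.8,0.08,0,0],[0.7,1.2,0.12,0,0],[0.7,1.6,0.17,0,0],[0.7,1.8,0.19,0,0],[0.7,2.0,0.21,0,0],[0.7,2.0,0.21,0,0]]]'

```text
time: 10.42
tool_pos: [520.3, 12.0, 53.8]
tool_rot: [-3.142, -0.0, 0.104]
contact_force: [1.2, 0.3, -0.7]
finger_gap: 0.704
```

```bash
cat >> h.py <<'E'
def line(im):pass
def final(name):
    s=snapshot("scene");E=np.array(s["extrinsics"]);print("cam",E[:3,3].round())
    cv2.imwrite(name,topdown(s,E,90,540,760,-60,110,3))
    cv2.imwrite(name.replace(".","_80."),topdown(s,E,80,540,760,-60,110,3))
E
python3 - <<'E'
from h import *
print(get_obs()["tool_pos"]);final("pics/j.png")
a=cv2.imread("pics/j.png");b=cv2.imread("pics/j_80.png")
cv2.imwrite("pics/jj.png",np.hstack([a,b])[:,:][:600,:][:, :][::1] if 0 else cv2.resize(np.hstack([a[:460],b[:460]]),None,fx=.78,fy=.78))
E
```

```text
[520.25265475  12.0152866   53.78593539]
cam [1025. -445.  988.]
```

View pics/jj.png

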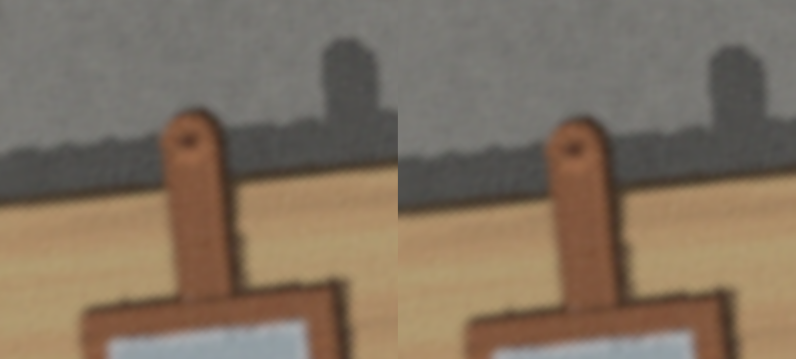

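The tip overhangs about 36 mm: tip at pixel (192,108), edge at x≈677, and the finger position alone gives 33–36. The handle is square to within a few hundredths. I'll push 14 mm more, then back off and lift.

Call:
jog_arm --motion '[[[0.7,0.4,0.04,0,0],[0.7,0.8,0.08,0,0],[0.7,1.1,0.12,0,0],[0.7,1.3,0.14,0,0],[0.7,1.4,0.15,0,0],[0.7,1.4,0.15,0,0]]]'

```text
time: 11.22
tool_pos: [534.2, 13.5, 53.7]
tool_rot: [-3.142, -0.0, 0.104]
contact_force: [-0.2, -0.0, 0.1]
finger_gap: 0.702
```

Call:
jog_arm --motion '[[[0.7,-0.6,-0.06,0,0],[0.7,-2,-0.2,0,0],[0.7,-4,-0.4,0,0],[0.7,-5,-0.5,2,0],[0.7,-6,-0.6,6,0],[0.7,-6,-0.6,11,0],[0.7,-6,-0.6,15,0],[0.7,-6,-0.6,15,0]]]'

```text
time: 12.22
tool_pos: [475.3, 7.4, 207.9]
tool_rot: [3.14, -0.007, 0.104]
contact_force: [0.6, -0.9, -0.8]
finger_gap: 0.7
```

```bash
python3 - <<'E'
from h import *
o=get_obs();print(o["tool_pos"],o["contact_force"]);final("pics/k.png")
a=cv2.imread("pics/k.png");b=cv2.imread("pics/k_80.png")
cv2.imwrite("pics/kk.png",cv2.resize(np.hstack([a,b]),None,fx=.78,fy=.78))
s=snapshot("scene");W=world(s)
o=((s["z_map"]>0)&(W[...,2]>108)&(W[...,2]<165)&(W[...,0]>440)&(W[...,0]<700)&(abs(W[...,1])<290)).astype(np.uint8);n,l,st,c=cv2.connectedComponentsWithStats(o)
for i in range(1,n):
    if st[i,4]>15: P=W[l==i];print("obj",c[i].round(),P.min(0).round(),P.max(0).round())
d=spotter.regions_of("mirror","scene")[0];q=W[d["region"]&(s["z_map"]>0)];q=q[(q[:,2]>80)&(q[:,2]<102)]
print("mirror",d["extent"],q.mean(0).round(1),np.linalg.svd(q[:,:2]-q[:,:2].mean(0),full_matrices=False)[2][0])
u=q-q.mean(0);print("max along step x (tip overhang):",((q[:,:2]-[672.6,65.4])@[.9946,.1035]).max(), "plane tilt",np.linalg.lstsq(np.c_[q[:,:2],np.ones(len(q))],q[:,2],rcond=None)[0][:2])
E
```

```text
[475.28332184   7.43212165 207.9172158 ] [ 0.55239755 -0.89904981 -0.79799782]
cam [1025. -445.  988.]
obj [413. 133.] [554. 215. 108.] [610. 271. 155.]
obj [268. 195.] [ 462. -184.  108.] [ 519. -127.  163.]
obj [312. 227.] [ 593. -164.  108.] [659. -97. 134.]<stdin>:10: RuntimeWarning: Mean of empty slice.
  ret = um.true_divide(
Traceback (most recent call last):
IndexError: index 0 is out of bounds for axis 0 with size 0
```

View pics/kk.png

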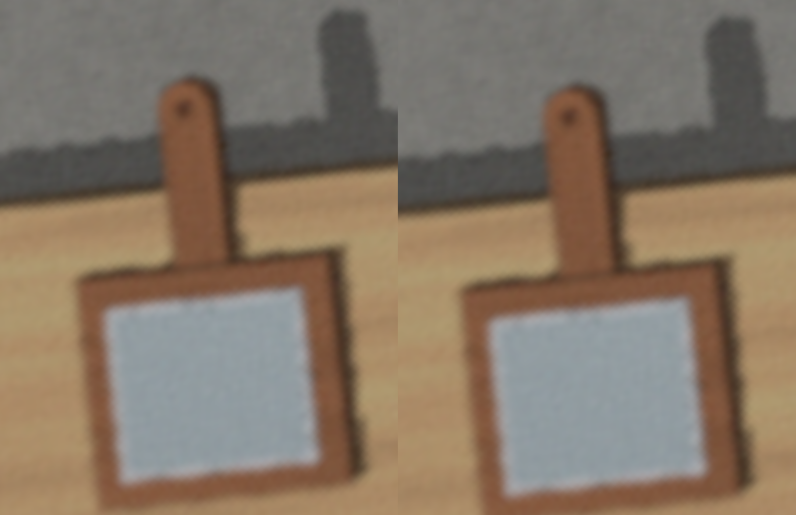

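The mirror lies flat with the tip at pixel (188,77). That is about 50 mm of overhang, with yaw about 0.09 against the step's 0.10. The tin, jar and brush haven't moved (within 2 mm), and the arm is clear.

```bash
python3 -c "
from h import *
print(get_obs()['time'],manip.hand_in())"
```

```text
the job is handed in; nothing more can be done
12.375 None
```

I slid the brown mirror on the step out over the front edge and handed the job in at 12.4 s; the system gives no verdict.

**How it was pushed:** I used two spread fingertips on the back side of its head, moving square to the edge. The fingers were then backed off and lifted clear.

**Last checks, from the scene camera:**
- **Overhang:** the handle tip is about 50 mm past the edge; camera and finger positions agree to about 3 mm.
- **Squareness:** the handle is within about 0.02–0.03 rad of square to the edge.
- **Other objects:** the tin, jar and brush are within about 2 mm of where they stood.
- **Flatness:** it looks flat on the step in the picture. My numeric tilt check failed because the detector's top hit for "mirror" was not the one on the step, and I did not repeat it.

**What went wrong on the way:** the first push passed above the mirror. With the gripper at 0.7 open, the fingertips sit about 30 mm higher than the reported TCP. No contact force showed and the mirror stayed put to within about 3 mm, which is measurement noise. I backed out, measured the real tip height and pushed again about 3 cm lower.

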